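Release the ratchet pawl and lower the hold-down lever onto the can ends

ROBOT

A 7-joint arm with a two-finger parallel gripper is mounted at the origin on a cart in front of the work surface, level with it; the furniture and walls round the work are solid. World frame = base frame: x ahead of the robot, y to its left, z up, the work surface at z = 0. Lengths are in m, angles in rad, forces in N, time in s.
With the tool pointing down it reaches from about 0.4 to 0.85 m from the base axis. Payload 4.5 kg.
Tool frame: the origin (TCP) lies at the very end of the fingers, on their centre line; the grasp point (between the pads) lies 19 mm behind it (r.pinch_z is the distance from the TCP to the grasp point, in m); x points along the fingers, y is the direction in which the jaws open and shut, and the axes are right-handed (so a half turn about x gives the same grasp; the last joint's range is limited). The gripper opens to 88 mm and grips with 3 to 60 N. Pads are 18 mm wide; open, the fingers measure 123 mm over their backs; the gripper's body (75 mm by 187 mm) begins 45 mm behind the grasp point.
Start: joints at [1.305, 0.689, -0.195, 1.565, 0.157, 0.902, -0.215], TCP at [0.185, -0.597, 0.239] pointing down, gripper open.
Joint ranges: [-3.01, 3.01], [-0.46, 2.08], [-1.47, 1.51], [0.13, 2.56], [-1, 4.14], [0.04, 2.09], [-2.66, 2.66]. Speed limits (rad/s): [2.57, 2.57, 3.14, 3.14, 3.14, 3.14, 3.14].

INTERFACE

Orientations are given as a unit quaternion [x, y, z, w].
In Python, from plant import telemetry, cams, job, r gives the robot as it stands.
- The arm moves only by the tool send_rows, never from a script. Its argument "commands" is one flat list of numbers, 7 for each row, row after row: the shift along the world's x, y, z as a fraction of full scale, then the turn, a rotation vector about the world's x, y, z as a fraction of full scale, then the closure, from 0 (fully open) to 1 (shut). In form: [dx, dy, dz, wx, wy, wz, claw, dx, dy, dz, wx, wy, wz, claw, ...]. A call has 1 to 12 rows; each row shifts and turns the pose as measured when the row begins; what a row does not reach is not made up. Full scale, the value 1, is 250 mm for a shift and 90 degrees for a turn. A row lasts 1/10 s, in which the tool goes at most 50 mm and 8.59 degrees, less where a joint would pass 70% of its speed; a pose out of reach is approached as far as the arm can. A call with a number of a shift or a turn outside -1 to 1 is refused whole. A call with a gripper value outside its range is refused whole. The fingers move at their own pace and stop on an object; "newtons" is the grip in N (left out, the last holds). Time passes only in rows, so rows that do not move let the fingers close. It gives the time, the measured TCP pose, the force and the opening at its end, in the units of the state.
- telemetry.get_state(): the state, without advancing time (a new reading comes with each control period).
- cams.snapshot(name): name is "side" or "top"; returns a dict with "image" (480x640x3 uint8, blue, green, red), "intrinsics" (3x3 intrinsics, pixels), "world_to_cam" (4x4, takes a point from world to camera coordinates). Camera axes: x right, y down, z forward; pixel columns grow to the right and rows downward; lengths in m; the calibration is good to about 2 mm. A picture is of the moment at which its call begins. There is no depth.
- job.finish_job(): hands the job in, once; it reports no verdict.
The state is a dict: "clock": time; "q": joint angles; "qd": joint speeds; "joint_torque": joint torques, N m; "tool_pos": TCP position; "eef_rot": TCP orientation; "contact_force": force on the tool from outside, world axes, zero at the start; "moment": the same for the moment, N m; "opening": opening from 0.0 (shut) to 1.0 (fully open).
Only numpy, scipy, OpenCV 4.12 (cv2) and the standard library are available. Lean on these libraries where they do the work, as an engineer would, in place of code of your own. Each camera call takes 0.05 s, during which the arm holds its last target.

TASK

The ratchet hold-down on the bench must clamp its stack of can ends before the stack is counted off. With the fingertips, press the pawl's thumb tab all the way down so that its nose comes free of the teeth and stays free, then push the raised lever down past its teeth until its rubber pad sits on the stack, and take the hand away. Nothing needs gripping and nothing is to be lifted; the can ends stay in their nest and the things standing around are left alone.

Things in the scene. Friction and masses are not known exactly. Their poses are not given: they have to be found in the camera images.
- lever_pivot (a point): Centre of the hold-down's fixed lever axle, 88 mm above the bench. The hold-down is a screwed-down grey base plate (270 x 110 x 10 mm) with aluminium cheeks up to 155 mm high. This point's x axis is level and points from the axle towards the can ends (the side the lever reaches to); y is the axle's direction; z is up. The pawl's tab lies on the opposite side (-x). The plate reaches from x = -110 to +160 mm.
- lever (a joint): Steel lever (150 mm bar, 12 mm wide) with toothed hub. 0 = raised 0.82 rad above level; grows as it is pushed down; 0.82 = level, rubber pad (44 mm disc, 108 mm from the axle) flat on the can ends; hard stop at 0.824. Starts at 0 to 0.09. Its hinge is stiff: it stays where it is left, and needs about 3 to 8 N downward on the cross bar. With the pawl engaged a tooth stops it at about 0.11.
- lever_bar (a point): Centre of the black round cross bar at the lever's free end, the place to push: 20 mm in diameter, 80 mm long, parallel to the axle, 175 mm from the axle centre (so with lever joint value q it stands at x = 175*cos(0.82-q), z = 175*sin(0.82-q) mm from lever_pivot). The pushing surface is 10 mm above this centre.
- pawl (a joint): Dark steel pawl above the toothed hub. 0 = nose between the teeth (lever blocked); grows as the tab is pressed down; clear of the teeth from about 0.2; hard stop at 0.40. Friction-held, without a return spring: stays where it is left. About 4 to 5 N on the tab moves it.
- pawl_tab (a point): Centre of the top face of the pawl's ribbed thumb tab (36 x 36 x 6 mm), at the start 118 mm from lever_pivot in its -x direction and about 160 mm above the bench. The tab turns about a pawl pivot 49 mm from it towards the lever; at the start it slopes up outward by 0.2 rad, fully pressed it is about 20 mm lower and slopes down outward by 0.2 rad.
- end_stack_center (a point): Centre (half-way up) of the loose stack of gold can ends, 66 mm in diameter, 43 mm high, standing in a 9 mm high steel ring on the base plate, 108 mm from the axle under the lever's pad. Its top is 53 mm above the bench.
- spare_roll: Loose steel seaming roll, 49 mm in diameter, 34 mm high, on the bench behind the lever end; leave alone. Origin under its centre.
- bolt: Loose hex bolt standing on its head, 18 mm wide, 41 mm high, on the base plate beside the lever (up to 51 mm above the bench); leave alone. Origin under its centre.
- can: Empty open peach-coloured drinks can, 66 mm in diameter, 157 mm high; leave alone. Origin under its centre.
- jar: Sample jar with black screw lid, 62 mm in diameter, 92 mm high; leave alone. Origin under its centre.
- small_stack: Low stack of gold can ends on the bench, 66 mm in diameter, 16 mm high; leave alone. Origin under its centre.
- chuck: Bronze seaming chuck, 55 mm in diameter, 56 mm high; leave alone. Origin under its centre.
Things that resemble listed ones, but are neither listed nor needed, are in the scene too. What is shaped like the part that bears end_stack_center but pink or purple is not meant.

How it is judged:
On the way, in this order (a step that is already met when the one before it is completed fails the run):
1. the pawl is pressed free while the lever is still up (value of joint pawl above 0.25 rad and value of joint lever below 0.25 rad), for 0.1 s.
2. the lever is pushed down until its pad sits on the can ends (value of joint lever above 0.79 rad and value of joint pawl above 0.25 rad), for 0.2 s.
At the end, for the whole second after the job is handed in: The lever is down within 0.03 rad of level (pad within about 3 mm of the stack's top or on it) and at rest, the pawl is still free (over 0.25 rad), the can ends stand upright within 8 mm of where they were, and the bystanders are within 30 mm of where they stood (all of step 2 and distance of end_stack_center from where it was at the start of the episode below 0.008 m and angle between end_stack_center's own z axis and vertical below 0.1 rad and velocity of joint lever between -0.05 and 0.05 rad/s and distance of each of spare_roll, bolt, can, jar, small_stack, chuck from where it was at the start of the episode below 0.03 m); the robot touches nothing.
It fails at once if the lever is forced down past the engaged pawl (value of joint lever above 0.25 rad and value of joint pawl below 0.15 rad).
It fails at once if the can ends are lifted or pushed out of their nest (distance of end_stack_center from where it was at the start of the episode above 0.012 m).
It fails at once if a bystander is moved, knocked over or lifted (distance of any of spare_roll, bolt, can, jar, small_stack, chuck from where it was at the start of the episode above 0.03 m or angle between any of spare_roll, bolt, can, jar, small_stack, chuck's own z axis and vertical above 0.3 rad or height (world z) of any of spare_roll, can, jar, small_stack, chuck above 0.015 m or height (world z) of bolt above 0.025 m).
It also fails if it takes over 38 s, if anything falls off the work surface, if the arm or the gripper's body presses on something with over 40 N, if the wrist force passes 120 N, or if a joint passes its speed limit or range.

## Working session

There is one attempt and no reset: what is moved stays moved. The work goes in short steps, Python scripts to look and compute and a tool call to move; the robot and the scene stay as the last step left them, time stands still between calls to the robot, and variables do not carry over. Pictures are saved under pics/ and viewed, and the job is handed in when it is done.

Besides the shell and the picture viewer there is one more tool, called after "Request:" as name(argument=value, ...), one argument or row to a line, values as JSON. send_rows: Moves the arm, as the interface text tells. Its arguments: {"type":"object","properties":{"commands":{"type":"array"},"newtons":{"type":"number"}},"required":["commands"]}

```bash
mkdir -p pics && cat > h.py <<'E'
import cv2,numpy as np
from plant import telemetry,cams,job,r
def snap(n,f):
    s=cams.snapshot(n); cv2.imwrite(f,s["image"]); np.savez(f+'.npz',K=s["intrinsics"],T=s["world_to_cam"]); return s
def ray(s,u,v):
    K=np.array(s["K"] if "K" in s else s["intrinsics"]);T=np.array(s["T"] if "T" in s else s["world_to_cam"])
    d=np.linalg.inv(K)@[u,v,1]; R=T[:3,:3]; return -R.T@T[:3,3], R.T@d
def plane(s,u,v,z):
    o,d=ray(s,u,v); return o+d*(z-o[2])/d[2]
def proj(s,p):
    K=np.array(s["K"] if "K" in s else s["intrinsics"]);T=np.array(s["T"] if "T" in s else s["world_to_cam"])
    c=K@(T[:3,:3]@np.array(p)+T[:3,3]); return c[:2]/c[2]
E
python3 - <<'E'
from h import *
for n in("side","top"):
    s=snap(n,f"pics/{n}0.png"); print(n,ray(s,320,240))
print(telemetry.get_state())
E
```

```text
side (array([0.54760995, 0.85719752, 0.82524242]), array([-0.03072716, -0.77631274, -0.62968543]))
top (array([0.28086931, 0.04610342, 1.57771198]), array([ 0.17130207, -0.02743103, -0.98491307]))
{'clock': 0.1, 'q': array([ 1.3047859 ,  0.68987424, -0.19450453,  1.56618271,  0.15729959,
        0.90252196, -0.21508474]), 'qd': array([ 0.00159233, -0.00309911,  0.00050897, -0.00241114, -0.00138542,
       -0.00154305,  0.00102552]), 'joint_torque': array([-2.92728670e-03, -5.28499281e+01, -1.27123699e+00, -1.53836739e+01,
       -5.24785719e-02,  1.98881324e-03,  7.30919351e-05]), 'tool_pos': array([ 0.18437662, -0.59661697,  0.23802127]), 'eef_rot': array([-0.69904335, -0.10617729,  0.69930206, -0.10507806]), 'contact_force': array([0.06072251, 0.41083779, 0.10596003]), 'moment': array([ 0.03644762, -0.02673822, -0.01066352]), 'opening': 0.9989350024732975}
```

View pics/side0.png

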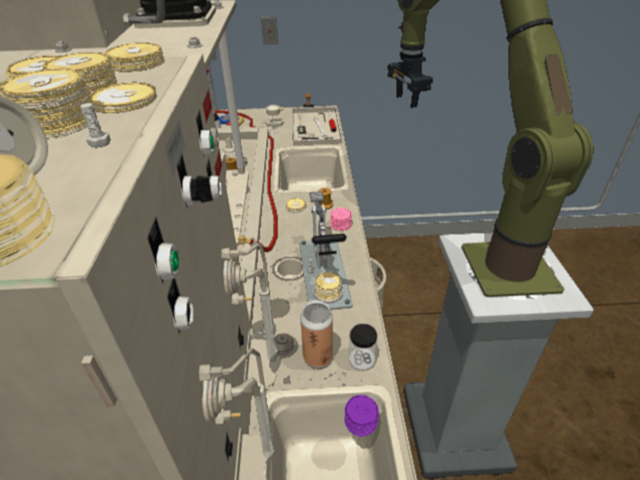

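View pics/top0.png

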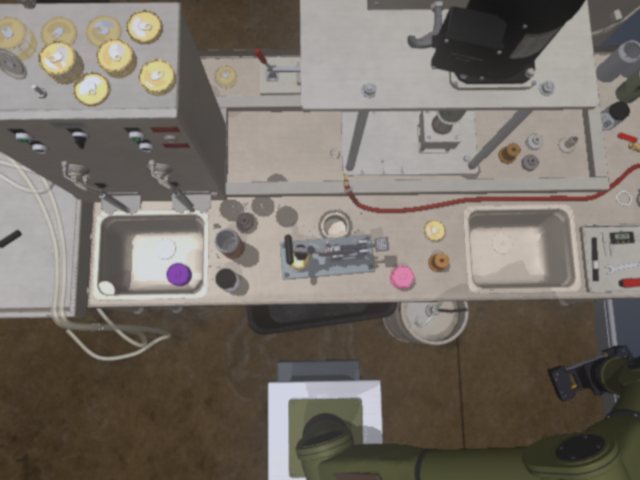

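The top view shows the hold-down at about (328,256). The black cross bar is on the left (289,250) and the pawl side on the right (380,243). The gold stack in the nest is at about (299,262) in top and (328,287) in side. The pink (402,276) and purple (178,274) stacks are decoys. I'll enlarge both views to confirm.

```bash
python3 - <<'E'
from h import *
a=cv2.imread('pics/top0.png')[220:300,260:420]; cv2.imwrite('pics/topz.png',cv2.resize(a,(800,400),interpolation=cv2.INTER_CUBIC))
a=cv2.imread('pics/side0.png')[180:320,270:400]; cv2.imwrite('pics/sidez.png',cv2.resize(a,(557,600),interpolation=cv2.INTER_CUBIC))
E
```

```text
(no output)
```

View pics/topz.png

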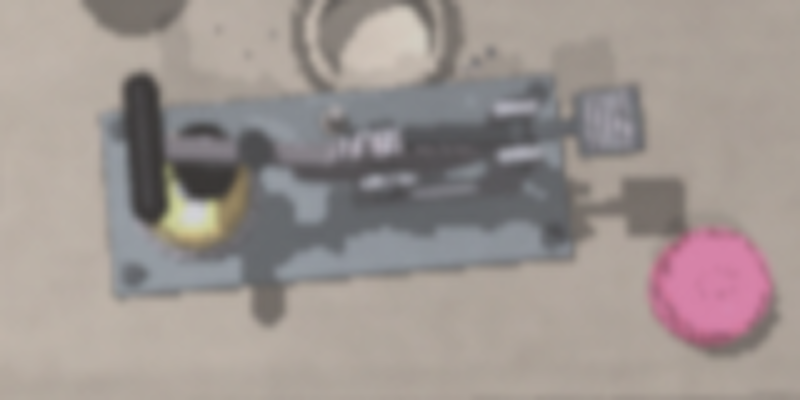

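View pics/sidez.png

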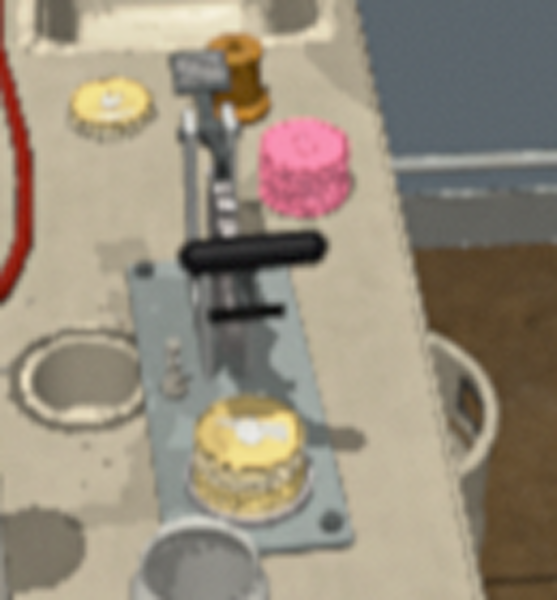

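```bash
python3 - <<'E'
from h import *
S=dict(np.load('pics/side0.png.npz'));T=dict(np.load('pics/top0.png.npz'))
def tri(a,b):
    o1,d1=ray(S,*a);o2,d2=ray(T,*b)
    t=np.linalg.lstsq(np.c_[d1,-d2],o2-o1,rcond=None)[0]
    p,q=o1+d1*t[0],o2+d2*t[1]; return (p+q)/2,np.linalg.norm(p-q)
zs=lambda x,y:(270+x/4.2857,180+y/4.2857); zt=lambda x,y:(260+x/5,220+y/5)
bar,e=tri(zs(254,252),zt(145,148));print('bar',bar,e)
tab,e=tri(zs(200,73),zt(609,122));print('tab',tab,e)
print('tabtop z.16',plane(T,*zt(609,122),.16),plane(S,*zs(200,73),.16))
P=[plane(T,*zt(*c),.01) for c in [(100,112),(553,76),(575,258),(115,298)]]
print(np.round(P,4),[np.linalg.norm(P[i]-P[i-3]) for i in range(4)])
c=np.mean(P,axis=0); ax=(P[0]+P[3]-P[1]-P[2]);ax/=np.linalg.norm(ax);print('centre',c,ax,'pivot',c-ax*.025,'tab pred',c-ax*.143)
d=(bar-tab);d[2]=0;print(d/np.linalg.norm(d),np.linalg.norm(d), np.linalg.norm(d)-.118)
print('bar ends',plane(T,*zt(140,85),bar[2]),plane(T,*zt(150,215),bar[2]))
print('stack',plane(T,*zt(200,205),.053), plane(S,*zs(250,430),.053))
# plate y axis direction / lever direction
g=np.array([0,0,0])
for n,u in dict(can=zt(-150,112),).items(): print(n,plane(T,*u,.157))
E
```

```text
bar [0.49616218 0.08810978 0.20363999] 0.0001712369953173606
tab [ 0.51398984 -0.15881596  0.15408217] 0.0002913632503630192
tabtop z.16 [ 0.51287551 -0.15793839  0.16      ] [ 0.5144253  -0.14991884  0.16      ]
[[ 0.5483  0.1203  0.01  ]
 [ 0.5655 -0.1475  0.01  ]
 [ 0.4573 -0.1563  0.01  ]
 [ 0.4385  0.1124  0.01  ]] [np.float64(0.26832525987637496), np.float64(0.1086211888535106), np.float64(0.26934847481788216), np.float64(0.11007256271082767)]
centre [ 0.50238362 -0.01778682  0.01      ] [-0.0669918   0.99775353  0.        ] pivot [ 0.50405841 -0.04273066  0.01      ] tab pred [ 0.51196344 -0.16046557  0.01      ]
[-0.072011    0.99740384  0.        ] 0.24756846343983116 0.12956846343983117
bar ends [0.52906061 0.09037132 0.20363999] [0.46130448 0.0859194  0.20363999]
stack [0.48633928 0.06179195 0.053     ] [0.49755606 0.06665051 0.053     ]
can [0.52535822 0.24633199 0.157     ]
```

```bash
python3 - <<'E'
from h import *
from scipy.spatial.transform import Rotation as R
s=telemetry.get_state();m=R.from_quat(s["eef_rot"]).as_matrix();print(m.round(3),r.pinch_z)
a=np.array([-.068,.9977,0]); yt=np.array([.9977,.068,0]); xt=np.array([0,0,-1.])
for y in(yt,-yt):
    M=np.c_[xt,y,np.cross(xt,y)]
    print(np.degrees((R.from_matrix(M)*R.from_matrix(m).inv()).as_rotvec()))
T=dict(np.load('pics/top0.png.npz'))
for n,u,z in[('backledge',(400,195),0.0),('backledge2',(400,185),0.1),('hose',(400,210),0),('post',(360,130),0.2),('tabletop edge',(360,106),.3)]: print(n,plane(T,*u,z))
E
```

```text
[[-0.001  0.295 -0.955]
 [ 0.001 -0.955 -0.295]
 [-1.    -0.002  0.   ]] 0.0187
[-4.90677610e-02 -8.56540828e-02  7.67170349e+01]
[-9.12614977e-02  5.22800223e-02 -1.03282923e+02]
backledge [ 0.6892427 -0.2422132  0.       ]
backledge2 [ 0.69258572 -0.22531575  0.1       ]
hose [ 0.64283458 -0.24002689  0.        ]
post [ 0.81940899 -0.10616959  0.2       ]
tabletop edge [ 0.84402213 -0.09726868  0.3       ]
```

The gold stack at zoom (200,205) top and (250,440) side, in the ring under the lever's pad, is the right one. The pink and purple ones fail on colour and aren't in the nest. Next I move above the tab with closed fingers, jaw axis along the axle.

Request:
send_rows(
  commands=[0.11,0.14,0.02,0,0,0.08,1,0.11,0.14,0.02,0,0,0.08,1,0.11,0.14,0.02,0,0,0.08,1,0.11,0.14,0,0,0,0.08,1,0.11,0.14,0,0,0,0.08,1,0.11,0.14,0,0,0,0.08,1,0.11,0.14,0,0,0,0.08,1,0.11,0.14,0,0,0,0.08,1],
  newtons=20,
)

```text
clock: 0.9
tool_pos: [0.4019, -0.3112, 0.2506]
eef_rot: [-0.554, -0.435, 0.559, -0.436]
contact_force: [0.8, -0.7, 0.2]
opening: 0.297
```

Request:
send_rows(
  commands=[0.11,0.15,0,0,0,0.07,1,0.11,0.15,0,0,0,0.07,1,0.11,0.15,0,0,0,0.05,1,0.09,0.13,0,0,0,0.02,1,0,0,0,0,0,0,1],
)

```text
clock: 1.4
tool_pos: [0.5131, -0.1526, 0.2502]
eef_rot: [0.47, 0.527, -0.471, 0.528]
contact_force: [-0.3, 0.2, 0.1]
opening: 0.002
```

```bash
cat > st.py <<'E'
from h import *
from scipy.spatial.transform import Rotation as R
s=telemetry.get_state();print(s["clock"],s["tool_pos"].round(4),s["contact_force"].round(1),s["opening"],s["q"].round(2));print(R.from_quat(s["eef_rot"]).as_matrix().round(3))
E
python3 st.py; python3 - <<'E'
from h import *
for n in("side","top"):
    s=snap(n,f"pics/{n}1.png"); b=[proj(s,(.512,-.16,.157))]; print(b)
    u,v=map(int,b[0]);a=s["image"][v-50:v+50,u-70:u+70];cv2.imwrite(f'pics/{n}1z.png',cv2.resize(a,(560,400),interpolation=cv2.INTER_CUBIC))
a=cv2.imread('pics/side1z.png');b=cv2.imread('pics/top1z.png');cv2.imwrite('pics/both1.png',cv2.resize(np.hstack([a,b]),(800,286)))
E
```

```text
1.4 [ 0.5131 -0.1526  0.2502] [-0.3  0.2  0.1] 0.0023804118395060986 [ 0.55  0.6  -0.56  1.81  0.41  0.85 -0.1 ]
[[-0.001  0.994  0.113]
 [-0.001  0.113 -0.994]
 [-1.    -0.001  0.001]]
[array([317.3974175 , 195.88900743])]
[array([382.42948244, 244.89476531])]
```

View pics/both1.png

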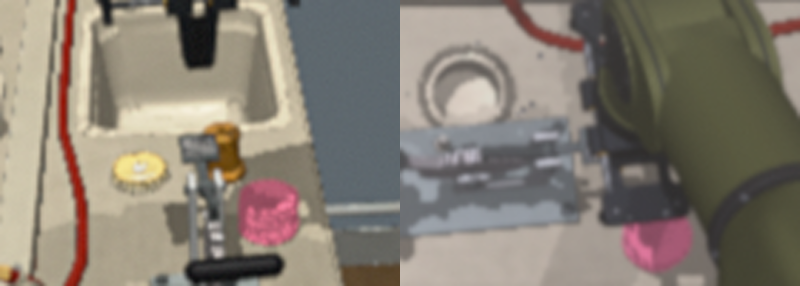

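Request:
send_rows(
  commands=[0,-0.054,-0.1,0,0,-0.01,1,0,0,-0.12,0,0,-0.01,1,0,0,-0.1,0,0,0,1,0,0,0,0,0,0,1],
)

```text
clock: 1.9
tool_pos: [0.5058, -0.1805, 0.1672]
eef_rot: [0.479, 0.514, -0.489, 0.516]
contact_force: [-0.4, 0.1, 0.2]
opening: 0.004
```

Request:
send_rows(
  commands=[0,0,-0.02,0,0,0,1,0,0,-0.02,0,0,0,1,0,0,-0.02,0,0,0,1],
)

```text
clock: 2.2
tool_pos: [0.5058, -0.1839, 0.1541]
eef_rot: [0.481, 0.512, -0.491, 0.516]
contact_force: [-2.0, 0.6, 3.5]
opening: 0.005
```

```bash
python3 st.py
```

```text
2.2 [ 0.5058 -0.1839  0.1541] [-2.   0.6  3.5] 0.005236101897537112 [ 0.52  0.73 -0.44  1.9   0.53  0.64 -0.21]
[[-0.005  0.998  0.056]
 [-0.014  0.056 -0.998]
 [-1.    -0.006  0.014]]
```

Drifted about 18 mm outward; I'll back up and re-centre.

Request:
send_rows(
  commands=[0,0,0.06,0,0,0,1,0.02,0.05,0.04,0,0,0,1,0,0.01,0,0,0,0,1,0,0,0,0,0,0,1],
)

```text
clock: 2.6
tool_pos: [0.5115, -0.1676, 0.1806]
eef_rot: [0.481, 0.511, -0.49, 0.516]
contact_force: [0.3, 0.6, -0.4]
opening: 0.008
```

```bash
python3 st.py
```

```text
2.6 [ 0.5115 -0.1676  0.1806] [ 0.3  0.6 -0.4] 0.007733599093857529 [ 0.51  0.69 -0.47  1.88  0.5   0.69 -0.21]
[[-0.004  0.998  0.056]
 [-0.015  0.056 -0.998]
 [-1.    -0.005  0.014]]
```

Request:
send_rows(
  commands=[0.003,0.006,-0.04,0,0.002,0,1,0.003,0.006,-0.04,0,0,0,1,0.003,0.006,-0.02,0,0,0,1,0.003,0.004,-0.02,0,0,0,1],
)

```text
clock: 3.0
tool_pos: [0.5142, -0.1625, 0.1476]
eef_rot: [0.48, 0.512, -0.492, 0.516]
contact_force: [-0.5, -5.0, 4.7]
opening: 0.003
```

```bash
python3 st.py
```

```text
3.0 [ 0.5142 -0.1625  0.1476] [-0.5 -5.   4.7] 0.0026328372516875123 [ 0.47  0.74 -0.43  1.9   0.54  0.63 -0.25]
[[-0.008  0.998  0.056]
 [-0.016  0.056 -0.998]
 [-1.    -0.009  0.016]]
```

Moving the pawl now. Continuing down in small steps.

Request:
send_rows(
  commands=[0,0,-0.02,0,0,0,1,0,0,-0.02,0,0,0,1],
)

```text
clock: 3.2
tool_pos: [0.5145, -0.1625, 0.1382]
eef_rot: [0.48, 0.511, -0.492, 0.516]
contact_force: [-11.3, 1.2, 54.0]
opening: 0.002
```

Request:
send_rows(
  commands=[0,0,-0.02,0,0,0,1],
)

```text
clock: 3.3
tool_pos: [0.5147, -0.1624, 0.1375]
eef_rot: [0.479, 0.51, -0.493, 0.517]
contact_force: [-17.6, 1.5, 72.1]
opening: 0.005
```

Request:
send_rows(
  commands=[0,0,-0.02,0,0,0,1],
)

```text
clock: 3.4
tool_pos: [0.5147, -0.1624, 0.1378]
eef_rot: [0.479, 0.509, -0.494, 0.518]
contact_force: [-14.9, 1.6, 59.9]
opening: 0.005
```

Hard stop reached (54–72 N at z 0.138). I lift off and move clear to check.

Request:
send_rows(
  commands=[0,0,0.04,0,0,0,1,0,0,0.12,0,0,0,1,0,0,0.2,0,0,0,1,0,0,0.15,0,0,0,1,0,0,0,0,0,0,1],
)

```text
clock: 3.9
tool_pos: [0.5142, -0.1603, 0.2708]
eef_rot: [0.479, 0.509, -0.492, 0.519]
contact_force: [0.7, -0.3, -0.2]
opening: 0.003
```

```bash
python3 st.py; python3 - <<'E'
from h import *
s=snap("side","pics/side2.png"); a=s["image"][180:320,270:400]; cv2.imwrite('pics/side2z.png',cv2.resize(a,(557,600),interpolation=cv2.INTER_CUBIC))
E
```

```text
3.9 [ 0.5142 -0.1603  0.2708] [ 0.7 -0.3 -0.2] 0.003320774168993402 [ 0.54  0.57 -0.54  1.78  0.4   0.9  -0.13]
[[-0.003  0.998  0.057]
 [-0.023  0.057 -0.998]
 [-1.    -0.005  0.023]]
```

View pics/side2z.png

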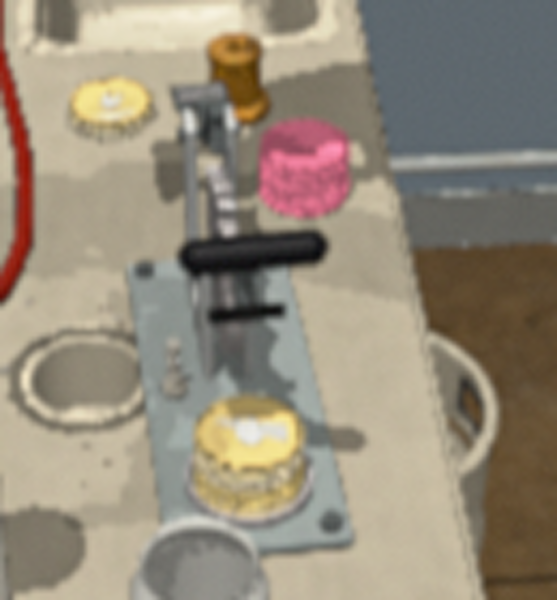

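The tab now sits lower (zoom y 95, was 73) and slopes away. The lever is unchanged. Moving over the cross bar.

Request:
send_rows(
  commands=[-0.014,0.16,0,0,0,0,1,-0.014,0.19,0,0,0,0,1,-0.014,0.19,0,0,0,0,1,-0.014,0.19,0,0,0,0,1,-0.014,0.16,0,0,0,0,1,0,0.06,0,0,0,0,1,0,0,0,0,0,0,1],
)

```text
clock: 4.65
tool_pos: [0.4871, 0.0823, 0.2569]
eef_rot: [0.475, 0.513, -0.499, 0.512]
contact_force: [0.3, -0.6, 0.7]
opening: 0.004
```

```bash
python3 st.py
```

```text
4.65 [0.4871 0.0823 0.2569] [ 0.3 -0.6  0.7] 0.0039045919034571444 [ 0.07  0.54 -0.53  1.89  0.38  0.84 -0.62]
[[-0.024  0.998  0.052]
 [-0.023  0.052 -0.998]
 [-0.999 -0.026  0.022]]
```

Request:
send_rows(
  commands=[0.016,0.03,-0.06,0,0,0,1,0.01,0.015,-0.05,0,0,0,1,0,0,0,0,0,0,1],
)

```text
clock: 4.95
tool_pos: [0.4928, 0.0907, 0.2241]
eef_rot: [0.474, 0.513, -0.502, 0.511]
contact_force: [-1.7, -0.7, -0.5]
opening: 0.006
```

```bash
python3 st.py; python3 - <<'E'
from h import *
s=snap("side","pics/side3.png"); a=s["image"][160:320,260:400]; cv2.imwrite('pics/side3z.png',cv2.resize(a,(525,600),interpolation=cv2.INTER_CUBIC))
for t in np.arange(.73,-.01,-.1): print(round(t,2),np.round([.504-.067*.175*np.cos(t),-.042+.998*.175*np.cos(t),.098+.175*np.sin(t)],4))
E
```

```text
4.95 [0.4928 0.0907 0.2241] [-1.7 -0.7 -0.5] 0.005702594228505703 [ 0.03  0.6  -0.51  1.91  0.42  0.78 -0.67]
[[-0.03   0.998  0.049]
 [-0.026  0.048 -0.998]
 [-0.999 -0.031  0.025]]
0.73 [0.4953 0.0881 0.2147]
0.63 [0.4945 0.0991 0.2011]
0.53 [0.4939 0.1087 0.1865]
0.43 [0.4933 0.1168 0.171 ]
0.33 [0.4929 0.1232 0.1547]
0.23 [0.4926 0.1281 0.1379]
0.13 [0.4924 0.1312 0.1207]
0.03 [0.4923 0.1326 0.1032]
```

View pics/side3z.png

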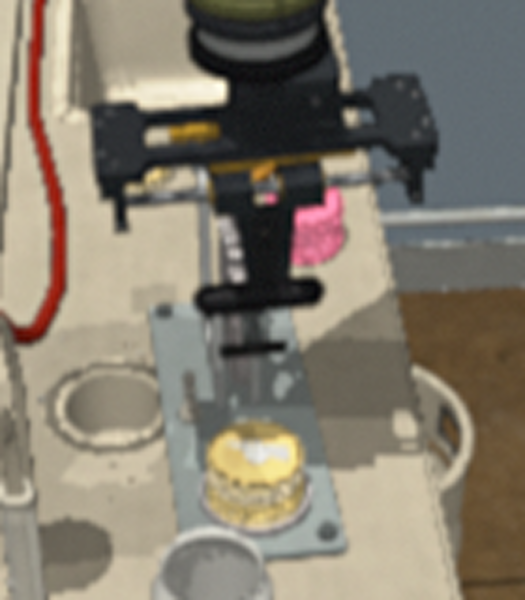

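The fingertips sit centred just above the cross bar (zoom (262,290)). Pushing along the arc.

Request:
send_rows(
  commands=[0.003,0.02,-0.05,0,0,0,1,0,0.04,-0.055,0,0,0,1,0,0.04,-0.06,0,0,0,1],
)

```text
clock: 5.3
tool_pos: [0.4943, 0.1166, 0.1833]
eef_rot: [0.477, 0.512, -0.501, 0.509]
contact_force: [-2.6, -0.5, 2.6]
opening: 0.003
```

```bash
python3 st.py
```

```text
5.3 [0.4943 0.1166 0.1833] [-2.6 -0.5  2.6] 0.0027397604362067794 [-0.05  0.66 -0.46  1.94  0.47  0.69 -0.76]
[[-0.027  0.999  0.043]
 [-0.022  0.042 -0.999]
 [-0.999 -0.028  0.021]]
```

Request:
send_rows(
  commands=[0,0.01,-0.06,0,0,0,1,0,0.01,-0.06,0,0,0,1,0,0.01,-0.06,0,0,0,1],
)

```text
clock: 5.6
tool_pos: [0.4951, 0.1304, 0.137]
eef_rot: [0.48, 0.514, -0.497, 0.509]
contact_force: [-2.2, 1.6, 2.9]
opening: 0.003
```

```bash
python3 st.py
```

```text
5.6 [0.4951 0.1304 0.137 ] [-2.2  1.6  2.9] 0.002896447474995667 [-0.1   0.74 -0.41  1.97  0.52  0.57 -0.83]
[[-0.022  0.999  0.045]
 [-0.013  0.045 -0.999]
 [-1.    -0.023  0.012]]
```

Request:
send_rows(
  commands=[0,0.003,-0.06,0,0,0,1,0,0.003,-0.05,0,0,0,1],
)

```text
clock: 5.8
tool_pos: [0.4952, 0.1347, 0.1081]
eef_rot: [0.481, 0.515, -0.495, 0.508]
contact_force: [-0.3, 0.6, 1.9]
opening: 0.004
```

Request:
send_rows(
  commands=[0,0,-0.03,0,0,0,1,0,0,-0.02,0,0,0,1],
)

```text
clock: 6.0
tool_pos: [0.4953, 0.1356, 0.098]
eef_rot: [0.482, 0.514, -0.495, 0.509]
contact_force: [-16.2, -6.0, 97.0]
opening: 0.005
```

```bash
python3 st.py
```

```text
6.0 [0.4953 0.1356 0.098 ] [-16.2  -6.   97. ] 0.004579619774057336 [-0.14  0.8  -0.35  1.99  0.58  0.47 -0.88]
[[-0.019  0.999  0.046]
 [-0.009  0.046 -0.999]
 [-1.    -0.019  0.008]]
```

At the stop with 97 N; easing off, then lifting away.

Request:
send_rows(
  commands=[0,0,0.004,0,0,0,1,0,0,0.002,0,0,0,1,0,0,0.04,0,0,0,1,0,0,0.12,0,0,0,1,0,-0.02,0.2,0,0,0,1,0,-0.1,0.2,0,0,0,1,0,-0.19,0.05,0,0,0,1,0,-0.19,0,0,0,0,1,0,-0.19,0,0,0,0,1,0,-0.19,0,0,0,0,1,0,-0.19,0,0,0,0,1,0,0,0,0,0,0,1],
)

```text
clock: 7.2
tool_pos: [0.4938, -0.1427, 0.2576]
eef_rot: [0.483, 0.511, -0.495, 0.51]
contact_force: [-0.1, -0.0, -0.9]
opening: 0.005
```

```bash
python3 st.py; python3 - <<'E'
from h import *
s=snap("side","pics/side4.png"); a=s["image"][180:380,270:400]; cv2.imwrite('pics/side4z.png',cv2.resize(a,(390,600),interpolation=cv2.INTER_CUBIC))
s=snap("top","pics/top4.png"); a=s["image"][200:300,200:460]; cv2.imwrite('pics/top4z.png',cv2.resize(a,(780,300),interpolation=cv2.INTER_CUBIC))
E
```

```text
7.2 [ 0.4938 -0.1427  0.2576] [-0.1 -0.  -0.9] 0.005199656562709208 [ 0.53  0.56 -0.56  1.85  0.4   0.85 -0.19]
[[-0.013  0.999  0.043]
 [-0.012  0.043 -0.999]
 [-1.    -0.014  0.011]]
```

View pics/side4z.png

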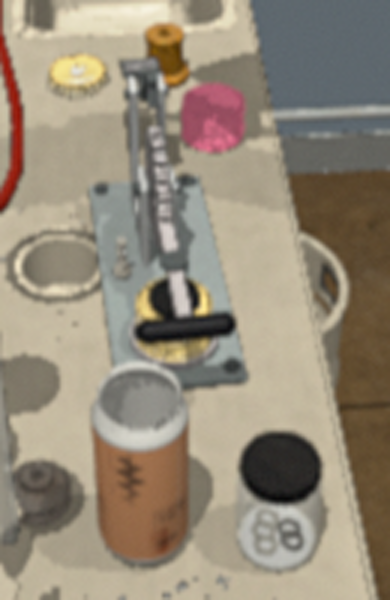

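View pics/top4z.png

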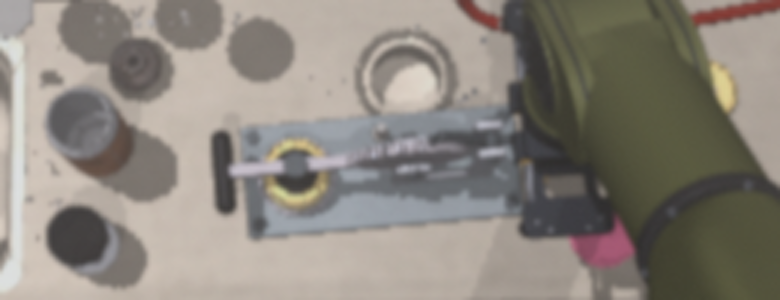

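The pad rests on the gold stack (side zoom (175,298)), the bar is level at (185,327), the tab is still down at (142,67), and the bystanders haven't moved. Quick numeric check of the bar height, with a few idle rows to make sure everything is at rest.

```bash
python3 - <<'E'
from h import *
S=dict(np.load('pics/side4.png.npz'));T=dict(np.load('pics/top4.png.npz'))
def tri(a,b):
    o1,d1=ray(S,*a);o2,d2=ray(T,*b)
    t=np.linalg.lstsq(np.c_[d1,-d2],o2-o1,rcond=None)[0]
    p,q=o1+d1*t[0],o2+d2*t[1]; return (p+q)/2,np.linalg.norm(p-q)
print(tri((270+185/3,180+327/3),(200+224/3,200+171/3)))
print('expected side px of bar level, and 0.05rad up',proj(S,(.4925,.133,.088)),proj(S,(.4925,.133,.0968)))
# bystander shift between first and last side image (optical residual)
a=cv2.imread('pics/side0.png',0).astype(np.float32);b=cv2.imread('pics/side4.png',0).astype(np.float32)
for n,(x0,y0,x1,y1) in dict(can=(298,300,336,370),jar=(345,322,380,370),small=(285,196,308,213),chuck=(320,187,334,208),roll=(272,330,298,358),bolt=(302,255,318,276)).items():
    print(n,cv2.phaseCorrelate(a[y0:y1,x0:x1].copy(),b[y0:y1,x0:x1].copy()))
E
```

```text
(array([0.4940123 , 0.1317237 , 0.08791866]), np.float64(3.283204841506566e-05))
expected side px of bar level, and 0.05rad up [332.34623578 289.33372604] [332.35132259 286.6547542 ]
can ((-0.09741258594409175, 0.13848639729306456), 0.924399678574668)
jar ((0.010003764923375513, -0.006193809007481121), 0.9576728738568447)
small ((0.014257783613528474, 0.004681683101727785), 1.0007331216776814)
chuck ((0.7726289653148912, -0.009530002695727902), 0.7621504680150085)
roll ((0.5208161711137684, -0.025397859891487684), 1.001809200386942)
bolt ((-0.27905441185394686, 0.06769370957766796), 0.9745757890244325)
```

Request:
send_rows(
  commands=[0,-0.1,0.05,0,0,0,1,0,0,0,0,0,0,1,0,0,0,0,0,0,1,0,0,0,0,0,0,1],
)

```text
clock: 7.7
tool_pos: [0.4954, -0.1535, 0.2712]
eef_rot: [0.481, 0.518, -0.487, 0.513]
contact_force: [-0.4, 0.7, 1.0]
opening: 0.007
```

```bash
python3 -c "
from h import *
print(job.finish_job())"
```

```text
the job is handed in; nothing more can be done
None
```

The hold-down is clamped and the job is handed in at about 7.7 s of the 38 s allowed. No verdict is reported back.

- **Pawl:** I pressed the thumb tab to its hard stop with closed fingertips (54–72 N at the stop). The first press came down about 18 mm too far out and met 3.5 N, so I lifted, re-centred and pressed again. The side pictures show the tab lower, and it stayed down.
- **Lever:** I pushed the cross bar down along its arc to the stop, then took the hand away. The force reached 97 N at the stop, more than needed but under the 120 N wrist limit.
- **Last checks:**
  - The bar centre measured 87.9 mm above the bench, against 88 mm for level.
  - The pad rests on the stack, which still stands in its nest by eye. I did not measure how far the stack moved.
  - The bystanders shifted less than 1 pixel between the first and last side pictures. The largest shift was the chuck at 0.8 px with a weaker match, probably because the tab and a shadow nearby had changed.
  - The hand is clear, and the force reading is about zero.

I judged the pawl's final angle only from the side pictures and the hard stop, not from a measured value.

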